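Hook the bracelet stand out from under the shelf and thread its crossbar

ROBOT

A 6-joint arm with a two-finger parallel gripper is mounted at the origin on the work surface. World frame = base frame: x ahead of the robot, y to its left, z up, the work surface at z = 0. Lengths are in mm, angles in rad, forces in N, time in s.
With the tool pointing down it reaches from about 250 to 850 mm from the base axis. Payload 12.5 kg.
Tool frame: the origin (TCP) lies midway between the tips of the shut fingers; the grasp point (between the pads) lies 19 mm behind it; z points along the fingers, y is the line along which they close (so a half turn about z gives the same grasp; the last joint's range is limited). The gripper opens to 93 mm and grips with 3 to 60 N. Pads are 15 mm wide; open, the fingers measure 128 mm over their backs; the gripper's body (75 mm by 188 mm) begins 65 mm behind the grasp point.
Start: joints at [-1.323, 0.351, 1.652, -0, 1.139, -0.085], TCP at [179.699, -519.801, 218.633] pointing down, gripper open.
Joint ranges: [-2.75, 2.75], [-0.79, 2.1], [0.01, 2.65], [-1.57, 4.71], [0.07, 3.14], [-2.87, 2.87]. Speed limits (rad/s): [2.22, 2.22, 2.79, 3.14, 3.14, 3.14].

INTERFACE

Orientations are given as a 3x3 rotation matrix whose columns are the frame's x, y, z axes.
In Python, from plant import env gives the robot as it stands.
- The arm moves only by the tool apply_moves, never from a script. Its argument "increments" is a list of rows, each an object with "slide": the shift along the tool's x, y, z in mm, a list of three; "turn": the turn about the tool's z in rad; "hand": the closure, from -1 (fully open) to 1 (shut). In form: [{"slide": [tx, ty, tz], "turn": turn, "hand": hand}, ...]. A call has 1 to 20 rows; each row shifts and turns the commanded pose from where the row before left it, along the tool's axes as they then stand; what a row does not reach is not made up. A row lasts 1/8 s, in which the tool goes at most 62.5 mm and 10.7 degrees, less where a joint would pass 70% of its speed; a pose out of reach is approached as far as the arm can. A call with a gripper value outside its range is refused whole. The fingers move at their own pace and stop on an object; the grip force is fixed at half the most. Time passes only in rows, so rows that do not move let the fingers close. It gives the time, the measured TCP pose, the force, the opening and the grip force at its end, in the units of the state.
- env.get_state(): the state, without advancing time (a new reading comes with each control period).
- env.capture(name): name is "scene" or "side" or "wrist"; returns a dict with "img" (420x560x3 uint8, red, green, blue), "intrinsics" (3x3 intrinsics, pixels), "k1" (the pictures are not rectified: a ray, as slopes to the right and down, at radius r is drawn at 1 + k1 r^2 times it, then the intrinsics apply), "rvec" (rotation vector, rad) and "tvec" (3), from world to camera coordinates, as OpenCV has them; the wrist camera has in their place "hand_eye" (4x4, takes a point from camera to tool coordinates, whose origin is the TCP and whose axes are the flange's). Camera axes: x right, y down, z forward; pixel columns grow to the right and rows downward; lengths in mm; the calibration is good to about 2 mm. A picture is of the moment at which its call begins: read the wrist's pose just before it. There is no depth.
- env.sign_off(): hands the job in; it is judged then, once.
Trained networks look in a picture, given as the dict that the camera call returned (one of the last four; its "shot" number tells which), for a name from the list of things; names that differ only in an ending like _2 or _b are one class to them, and where a whole thing is asked for, a point or a joint stands for the part that bears it (a point fixed in the world has none). Each returns a list of dicts, best first, with "p" (0 to 1); they miss things now and then, are a little off and sometimes report something else, mostly with a low value. They report only what shows in the picture. A call takes as long as a camera call. They do not tell look-alikes from the thing itself.
- env.search_frame(picture, label): "bbox" ([left, top, right, bottom] in pixels, round what is visible of it).
- env.masks_of(picture, label): "region" (420x560 bool, what is visible of it) and "bbox" ([left, top, right, bottom] in pixels, round what is visible of it).
The state is a dict: "t": time; "q": joint angles; "dq": joint speeds; "tau": joint torques, N m; "eef_pos": TCP position; "ee_rot": TCP orientation; "force": force on the tool from outside, world axes, zero at the start; "torque": the same for the moment, N m; "grip_width": finger opening in mm; "finger_force": force on a finger pad.
Only numpy, scipy, OpenCV 4.12 (cv2) and the standard library are available. Lean on these libraries where they do the work, as an engineer would, in place of code of your own. Each camera call takes 0.05 s, during which the arm holds its last target. There are 200 camera calls.

TASK

The bracelet stand has slid under the low wire shelf and its brass crossbar lies on the ceramic rest. Pick up the bar, catch the stand's post in the bar's hooked end and draw the stand out with it until its whole foot is clear of the shelf; then thread the bar's straight end through the sleeve on top of the stand so that it sticks out well (at least 3 cm) on both sides, and let go. Leave the stand upright on the counter, and do not push or tip any of the other loose things.

Things in the scene. Friction and masses are not known exactly. Their poses are not given: they have to be found in the camera images.
- bar_mid (a point): brass crossbar, square bar 300 x 10 x 10 mm, loose, about 0.12 kg. Point: middle of the straight bar, near its balance point; x along it towards the hooked end, z up. Hook: 10 mm square arm in the same plane at x = 140 to 150 mm, pointing to +y, ending 34 mm from the centre line. Other end (x = -150) plain. Starts lying level in the notches of the rest, centre 40 mm above the counter
- rest: white ceramic rest, fixed. Origin on the counter under its centre. Base plate 170 (x) x 50 x 8 mm; two ridges 12 mm thick, 32 mm wide at x = -70 and +70 mm, with notches 16 mm wide (floor 35 mm, cheeks 43 mm above the counter) that hold the bar along x. Free room beside the bar between the ridges
- stand_sleeve (a point): bracelet stand, loose, about 0.6 kg: round marble foot 110 mm across, 16 mm high; vertical brass post 12 mm thick; on top a square brass sleeve (eyelet). Point: centre of the sleeve, 86 mm above the counter, straight above the post. Its through hole runs along y, 18 x 18 mm, 40 mm long, open at both ends; walls 3 mm
- stand_post (a point): point on the axis of the stand's 12 mm post, 38 mm above the counter; the free post runs from 16 to 74 mm above the counter. Same axes as the sleeve
- shelf: low chrome wire shelf, fixed. Origin on the counter under its centre. 180 mm deep (x -90, front edge, to +90 mm), 468 mm wide (y); wires lie 124 to 132 mm above the counter. Two legs at the back corners (x = 87, y = -230 and 230 mm); front and sides are open below. The stand starts under its front half
- tumbler_mid (a point): blue open ceramic tumbler, 72 mm across, 105 mm tall, loose; point at half height. To be left where it is
- polish_mid (a point): purple glass nail polish bottle with black cap, 28 mm across, 70 mm tall, loose; point at half height. To be left where it is
- cone_mid (a point): white ceramic ring cone, foot 64 mm across tapering to 8 mm, 85 mm tall, loose; point at half height. To be left where it is
- tin_mid (a point): closed steel travel soap tin, 90 (its x) x 60 x 26 mm, loose; point at its centre. To be left where it is
- pot_mid (a point): small white cream pot with red lid, 56 mm across, 28 mm tall, loose; point at its centre. To be left where it is
- case_mid (a point): mint plastic toothbrush case lying flat, 160 (its x) x 26 x 22 mm, loose; point at its centre. To be left where it is
Mind the look-alikes: they are no part of the job. There is more than one size of the part that bears stand_sleeve; the job needs the smallest.

How it is judged:
By the outcome, as a careful person would: the job done as asked, in the order asked, and still so for the second after the job is handed in, with the robot touching nothing.
It also fails if it takes over 67 s, if anything falls off the work surface, if the arm or the gripper's body presses on something with over 40 N, if the wrist force passes 120 N, or if a joint passes its speed limit or range.

## Working session

There is one attempt and no reset: what is moved stays moved. The work goes in short steps, Python scripts to look and compute and a tool call to move; the robot and the scene stay as the last step left them, time stands still between calls to the robot, and variables do not carry over. Pictures are saved under pics/ and viewed, at most 10 in all, crops included, and the job is handed in when it is done.

Besides the shell and the picture viewer there is one more tool, called after ">>>" as name(argument=value, ...), one argument or row to a line, values as JSON. apply_moves: Moves the arm, as the interface text tells. Its arguments: {"type":"object","properties":{"increments":{"type":"array","items":{"type":"object","properties":{"slide":{"type":"array","items":{"type":"number"}},"turn":{"type":"number"},"hand":{"type":"number"}}}}},"required":["increments"]}

```bash
mkdir -p pics; ls; python3 - <<'E'
from plant import env
import cv2,numpy as np
s=env.get_state();print(s['t'],s['eef_pos'],s['ee_rot'],s['grip_width'])
for n in ("scene","side"):
    p=env.capture(n)
    cv2.imwrite(f"pics/{n}0.png",cv2.cvtColor(p['img'],cv2.COLOR_RGB2BGR))
    R=cv2.Rodrigues(np.array(p['rvec'],float))[0]
    print(n,(-R.T@np.array(p['tvec'])).ravel(),R[2],p['intrinsics'],p['k1'])
    for l in ("bar_mid","stand_sleeve","rest","shelf","tumbler_mid","polish_mid","cone_mid","tin_mid","pot_mid","case_mid"):
        try: print(l,[(np.round(d['bbox']).tolist(),round(d['p'],2)) for d in env.search_frame(p,l)])
        except Exception as e: print(l,e)
E
```

```text
pics
0.0 [ 179.59314283 -519.4883461   218.09957222] [[ 9.45146986e-01  3.26645183e-01 -3.14286768e-04]
 [ 3.26645326e-01 -9.45146312e-01  1.13169719e-03]
 [ 7.26164562e-05 -1.17228049e-03 -9.99999310e-01]] 93.01675370563889
scene [1342.85767069  299.60878645  747.0738203 ] [-0.72191976 -0.27426247 -0.63530461] [[457.07084575   0.         275.95247717]
 [  0.         457.07084575 212.2281918 ]
 [  0.           0.           1.        ]] -0.0046828785222669134
bar_mid [([412.0, 183.0, 449.0, 272.0], 0.83)]
stand_sleeve [([416.0, 269.0, 497.0, 336.0], 0.78), ([243.0, 235.0, 291.0, 293.0], 0.7), ([97.0, 160.0, 161.0, 227.0], 0.69), ([137.0, 189.0, 386.0, 359.0], 0.32)]
rest [([406.0, 201.0, 436.0, 258.0], 0.63)]
shelf [([139.0, 187.0, 384.0, 358.0], 0.83)]
tumbler_mid []
polish_mid [([209.0, 233.0, 221.0, 260.0], 0.54)]
cone_mid [([312.0, 262.0, 335.0, 299.0], 0.82)]
tin_mid [([341.0, 240.0, 381.0, 275.0], 0.68)]
pot_mid [([210.0, 210.0, 228.0, 229.0], 0.62)]
case_mid [([330.0, 185.0, 360.0, 229.0], 0.85), ([204.0, 209.0, 230.0, 228.0], 0.37)]
side [380.98874352 874.00215713 745.73206556
[... 157 characters left out ...]
       ]] -0.1554370116703808
bar_mid [([235.0, 340.0, 398.0, 368.0], 0.65), ([220.0, 206.0, 260.0, 255.0], 0.65)]
stand_sleeve [([127.0, 317.0, 212.0, 412.0], 0.98), ([220.0, 207.0, 261.0, 259.0], 0.85), ([281.0, 120.0, 329.0, 179.0], 0.63)]
rest [([272.0, 338.0, 362.0, 370.0], 0.91), ([250.0, 191.0, 259.0, 215.0], 0.56)]
shelf [([142.0, 147.0, 282.0, 309.0], 0.93), ([213.0, 252.0, 237.0, 286.0], 0.51)]
tumbler_mid [([338.0, 153.0, 359.0, 201.0], 0.84), ([218.0, 210.0, 260.0, 259.0], 0.52)]
polish_mid [([247.0, 191.0, 258.0, 217.0], 0.44)]
cone_mid [([213.0, 251.0, 239.0, 286.0], 0.92)]
tin_mid [([238.0, 283.0, 284.0, 318.0], 0.78)]
pot_mid []
case_mid [([309.0, 277.0, 381.0, 305.0], 0.94)]
```

View pics/scene0.png

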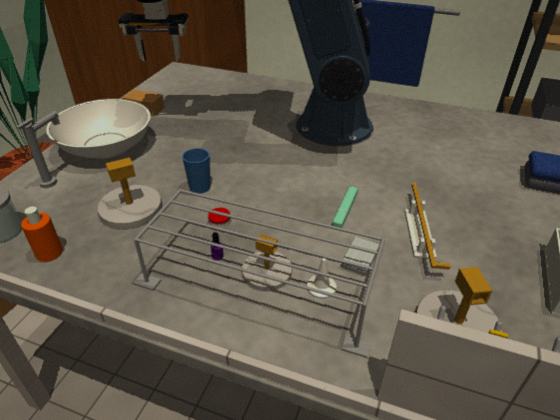

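View pics/side0.png

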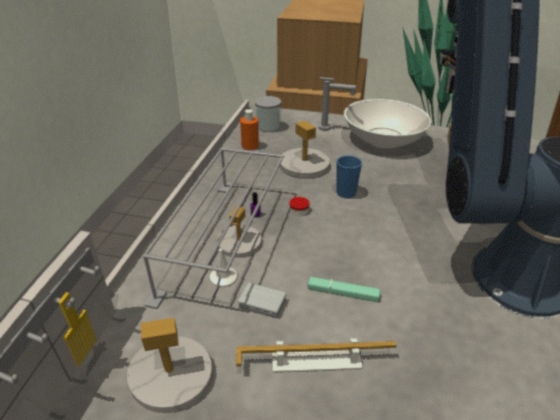

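The smallest stand is under the shelf, in the middle: scene about (266,262), side about (240,235). The bar is on the rest with its hook end far from the robot: scene (440,266), side (239,358). I'll enlarge both views to get exact pixels.

```bash
python3 - <<'E'
import cv2
a=cv2.imread('pics/scene0.png')
c=cv2.resize(a[175:365,130:390],None,fx=3,fy=3,interpolation=cv2.INTER_CUBIC)
for k in range(0,260,20): cv2.putText(c,str(130+k),(3*k,8),0,.33,(0,255,255));cv2.line(c,(3*k,9),(3*k,14),(0,255,255))
for k in range(5,190,20): cv2.putText(c,str(175+k),(0,3*k+4),0,.33,(0,255,255));cv2.line(c,(22,3*k),(30,3*k),(0,255,255))
cv2.imwrite('pics/c1.png',c)
a=cv2.imread('pics/side0.png')
c=cv2.resize(a[145:345,130:390],None,fx=3,fy=3,interpolation=cv2.INTER_CUBIC)
for k in range(0,260,20): cv2.putText(c,str(130+k),(3*k,8),0,.33,(0,255,255));cv2.line(c,(3*k,9),(3*k,14),(0,255,255))
for k in range(15,200,20): cv2.putText(c,str(145+k),(0,3*k+4),0,.33,(0,255,255));cv2.line(c,(22,3*k),(30,3*k),(0,255,255))
cv2.imwrite('pics/c2.png',c)
E
```

```text
(no output)
```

View pics/c1.png

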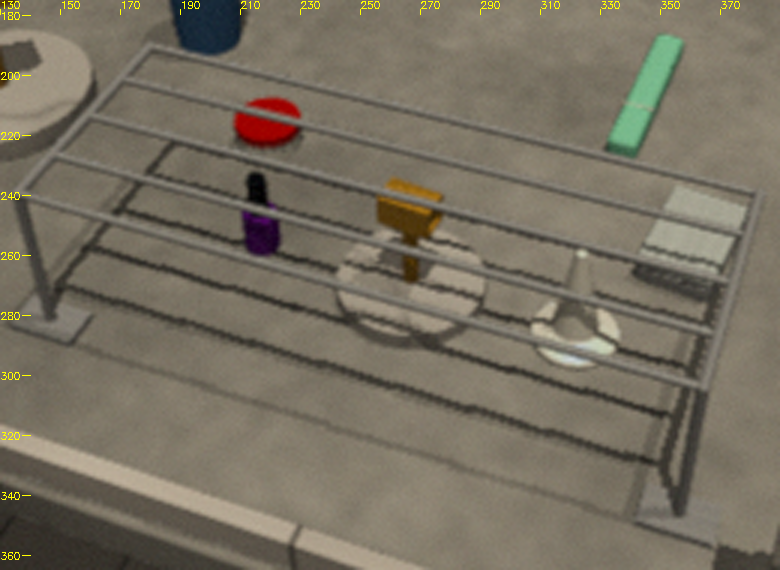

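View pics/c2.png

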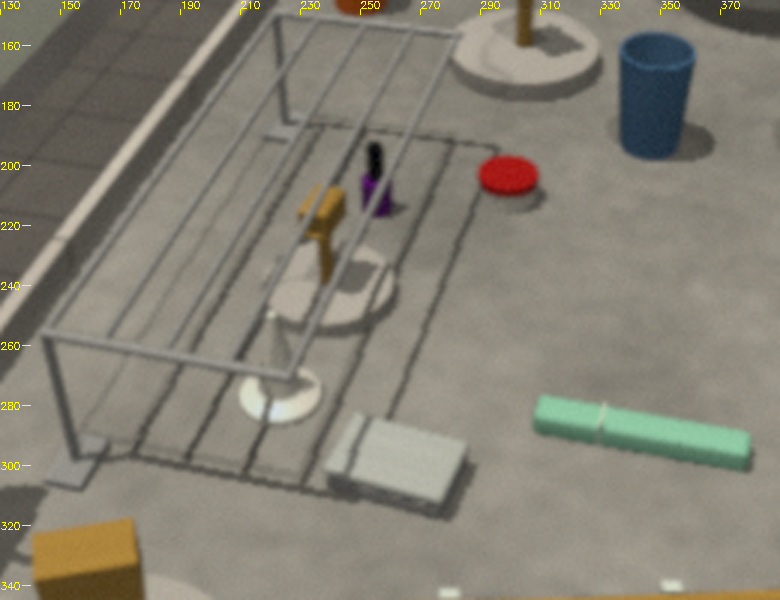

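The crops show the stand's sleeve at scene (267,244) / side (237,216) and its post base at scene (267,269) / side (239,240). The cone, polish bottle and tin stand near it. Next I'll triangulate.

```bash
cat > h.py <<'E'
from plant import env
import cv2,numpy as np
def cam(p,s=None):
    K=np.array(p['intrinsics'],float)
    if 'hand_eye' in p:
        T=np.eye(4);T[:3,:3]=s['ee_rot'];T[:3,3]=s['eef_pos'];W=np.linalg.inv(T@np.array(p['hand_eye']));R,t=W[:3,:3],W[:3,3]
    else: R=cv2.Rodrigues(np.array(p['rvec'],float))[0];t=np.array(p['tvec'],float).ravel()
    return K,np.array([p['k1'],0,0,0,0],float),R,t
def ray(c,uv):
    K,d,R,t=c; n=cv2.undistortPoints(np.array([[uv]],float),K,d).ravel()
    v=R.T@np.array([*n,1]);return -R.T@t,v/np.linalg.norm(v)
def tri(c1,a,c2,b):
    o1,v1=ray(c1,a);o2,v2=ray(c2,b)
    s=np.linalg.lstsq(np.c_[v1,-v2],o2-o1,rcond=None)[0]
    p,q=o1+s[0]*v1,o2+s[1]*v2;return (p+q)/2,np.linalg.norm(p-q)
def onz(c,uv,z):
    o,v=ray(c,uv);return o+v*(z-o[2])/v[2]
def proj(c,P):
    K,d,R,t=c;return cv2.projectPoints(np.array(P,float).reshape(-1,3),cv2.Rodrigues(R)[0],t,K,d)[0].reshape(-1,2)
E
python3 - <<'E'
from h import *
a=env.capture('scene');b=env.capture('side');A=cam(a);B=cam(b)
np.set_printoptions(precision=1,suppress=True)
for n,u,v in [("F-",(180.7,190),(283.3,156)),("F+",(383.3,239.3),(227.3,270)),("B-",(137.3,241.7),(221.7,150)),("B+",(365,303.3),(145,255.7)),
 ("postbase",(267,269),(238.7,239.7)),("sleeve",(266.7,244.3),(237.3,215.7)),("coneapex",(324,259.3),(220.3,249)),
 ("hookcorner",(438,268),(238,349)),("hooktip",(447,265),(239,362)),("barend",(416,186),(396,345))]: print(n,*tri(A,u,B,v))
M=lambda p,l:[(m['p'],m['region']) for m in env.masks_of(p,l)]
for l,h in (("bar_mid",40),("tin_mid",13),("pot_mid",14),("polish_mid",35),("tumbler_mid",52),("case_mid",11),("cone_mid",20),("rest",20)):
    r=[]
    for p,c in ((a,A),(b,B)):
        m=M(p,l)
        if m:
            y,x=np.nonzero(m[0][1]);r.append((x.mean(),y.mean()));print(l,p['shot'],round(m[0][0],2),onz(c,r[-1],h))
    if len(r)==2: print(' tri',*tri(A,r[0],B,r[1]))
E
```

```text
F- [ 641.4 -197.8  127.9] 0.0815285853284768
F+ [641.3 261.5 126.9] 1.3391850829405043
B- [ 817.8 -196.1  123.9] 1.6780964022967166
B+ [816.3 263.  128.4] 1.2094216160152178
postbase [698.2  33.9  10.9] 1.8302456898054071
sleeve [697.4  33.9  85.1] 1.5373500409323455
coneapex [695.9 158.1  84. ] 0.745980353430179
hookcorner [589.9 378.6  41.4] 8.460766314565296
hooktip [577.7 399.6  40.4] 1.9996673839583319
barend [303.3 297.5  38.1] 4.410019013341619
bar_mid 3 0.67 [485.3 345.   40. ]
bar_mid 4 0.94 [462.7 339.5  40. ]
 tri [466.6 340.6  30.9] 14.310813202241592
tin_mid 3 0.72 [586.7 215.3  13. ]
tin_mid 4 0.94 [587.2 218.1  13. ]
 tri [587.1 216.1  12.3] 2.2652697895072635
pot_mid 3 0.61 [ 584.5 -141.5   14. ]
pot_mid 4 0.74 [ 702.3 -113.3   14. ]
 tri [675.7 -76.2  74. ] 55.34512155072475
polish_mid 3 0.57 [699.2 -89.2  35. ]
polish_mid 4 0.69 [443.3 359.2  35. ]
 tri [ 461.3 -116.1 -347.2] 324.7319751349697
tumbler_mid 3 0.74 [729.  163.5  52. ]
tumbler_mid 4 0.79 [ 469.1 -264.5   52. ]
 tri [559.5  73.2  98. ] 351.55793548490567
case_mid 3 0.77 [424.7 138.4  11. ]
case_mid 4 0.78 [420.8 142.4  11. ]
 tri [420.8 138.1   7.4] 1.0479066767792227
cone_mid 3 0.87 [699.3 158.1  20. ]
cone_mid 4 0.67 [692.1 164.6  20. ]
 tri [694.6 157.6  13.9] 1.6285759418342949
rest 3 0.86 [464.7 323.   20. ]
rest 4 0.77 [444.2 348.7  20. ]
 tri [444.  327.5  -1.5] 10.194083684414167
```

Measured so far:

| Thing | Position (mm) |
|---|---|
| Shelf front edge | x ≈ 641 |
| Stand | (698, 34), sleeve height 85 |
| Bar | centre about (447, 339), yaw about 16° |

Next I'll go above the bar for a wrist-camera look.

>>> apply_moves(
  increments=[
    {"slide": [15,-20,0]},
    {"slide": [30,-40,0]},
    {"slide": [30,-40,0]},
    {"slide": [30,-40,0]},
    {"slide": [30,-40,0]},
    {"slide": [30,-40,0]},
    {"slide": [30,-40,0]},
    {"slide": [30,-40,0]},
    {"slide": [30,-40,0]},
    {"slide": [30,-40,0]},
    {"slide": [30,-40,0]},
    {"slide": [30,-40,0]},
    {"slide": [30,-40,0]},
    {"slide": [30,-40,0]},
    {"slide": [30,-40,0]},
    {"slide": [30,-40,0]},
    {"slide": [30,-40,0]},
    {"slide": [30,-40,0]},
    {"slide": [20,-20,0]},
    {"slide": [0,0,0]},
  ],
)

```text
invalid input at $.increments[0]: expected keys slide, turn, hand
```

```bash
python3 - <<'E'
from h import *
s=env.get_state();print(s['eef_pos'],s['ee_rot'],s['q'])
p=env.capture('wrist');print(p['hand_eye'],p['intrinsics'],p['k1'])
cv2.imwrite('pics/w1.png',cv2.cvtColor(p['img'],cv2.COLOR_RGB2BGR))
for m in env.masks_of(p,'bar_mid'):
    print(m['p'],m['bbox']);y,x=np.nonzero(m['region']);print(cv2.minAreaRect(np.c_[x,y].astype(np.float32)))
E
```

```text
[ 179.70186879 -519.80767901  218.6366885 ] [[ 9.45115129e-01  3.26737499e-01 -1.03519244e-05]
 [ 3.26737499e-01 -9.45115129e-01 -4.71687449e-06]
 [-1.13249402e-05  1.07562754e-06 -1.00000000e+00]] [-1.32259173e+00  3.50705371e-01  1.65178141e+00 -1.23240811e-05
  1.13910384e+00 -8.46397891e-02]
[[-1.47889708e-04 -9.67857727e-01 -2.51498307e-01  7.06510693e+01]
 [ 9.99999934e-01 -5.96977689e-05 -3.58295658e-04  1.40689361e-01]
 [ 3.31765333e-04 -2.51498344e-01  9.67857672e-01 -1.67153865e+02]
 [ 0.00000000e+00  0.00000000e+00  0.00000000e+00  1.00000000e+00]] [[325.59643237   0.         283.96812714]
 [  0.         325.59643237 208.49826181]
 [  0.           0.           1.        ]] -0.0018816635787222372
```

View pics/w1.png

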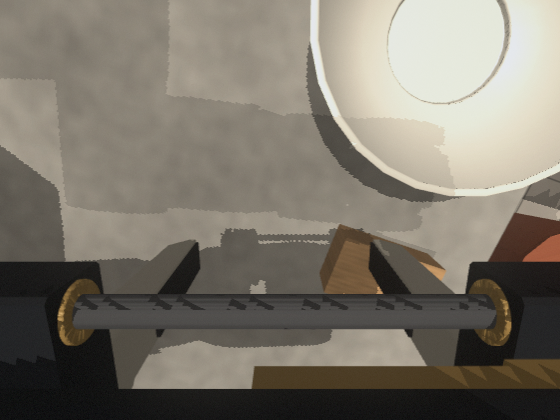

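The call was refused for missing keys. The wrist picture shows only the bowl, so I'll repeat the move with every key filled in.

>>> apply_moves(
  increments=[
    {"slide": [15,-20,0],"turn": 0,"hand": -1},
    {"slide": [30,-40,0],"turn": 0,"hand": -1},
    {"slide": [30,-40,0],"turn": 0,"hand": -1},
    {"slide": [30,-40,0],"turn": 0,"hand": -1},
    {"slide": [30,-40,0],"turn": 0,"hand": -1},
    {"slide": [30,-40,0],"turn": 0,"hand": -1},
    {"slide": [30,-40,0],"turn": 0,"hand": -1},
    {"slide": [30,-40,0],"turn": 0,"hand": -1},
    {"slide": [30,-40,0],"turn": 0,"hand": -1},
    {"slide": [30,-40,0],"turn": 0,"hand": -1},
    {"slide": [30,-40,0],"turn": 0,"hand": -1},
    {"slide": [30,-40,0],"turn": 0,"hand": -1},
    {"slide": [30,-40,0],"turn": 0,"hand": -1},
    {"slide": [30,-40,0],"turn": 0,"hand": -1},
    {"slide": [30,-40,0],"turn": 0,"hand": -1},
    {"slide": [30,-40,0],"turn": 0,"hand": -1},
    {"slide": [30,-40,0],"turn": 0,"hand": -1},
    {"slide": [30,-40,0],"turn": 0,"hand": -1},
    {"slide": [20,-20,0],"turn": 0,"hand": -1},
    {"slide": [0,0,0],"turn": 0,"hand": -1},
  ],
)

```text
t: 4.6
eef_pos: [459.7, 339.9, 218.1]
ee_rot: [[0.945, 0.328, -0.0], [0.328, -0.945, -0.0], [-0.0, 0.0, -1.0]]
force: [-0.5, -0.4, 0.7]
grip_width: 92.7
finger_force: 0.0
```

```bash
python3 - <<'E'
from h import *
s=env.get_state();print(s['eef_pos'],s['ee_rot'][:,0],s['q'])
p=env.capture('wrist');c=cam(p,s)
cv2.imwrite('pics/w2.png',cv2.cvtColor(p['img'],cv2.COLOR_RGB2BGR))
for m in env.masks_of(p,'bar_mid'):
    y,x=np.nonzero(m['region']);r=cv2.minAreaRect(np.c_[x,y].astype(np.float32));print(m['p'],m['bbox'],r)
    l=cv2.fitLine(np.c_[x,y].astype(np.float32),cv2.DIST_HUBER,0,.01,.01).ravel();print(l)
E
```

```text
[459.72187559 339.85218019 218.1251691 ] [ 9.44639213e-01  3.28110748e-01 -3.05521281e-04] [5.55142878e-01 3.90682233e-01 1.59469185e+00 4.62169334e-05
 1.15652220e+00 1.79161767e+00]
0.76 [259.5, 53.6, 301.0, 293.5] ((279.0, 172.0), (242.0, 40.0), 90.0)
[ 4.4376414e-02 -9.9901485e-01  2.8600635e+02  1.6870221e+02]
```

View pics/w2.png

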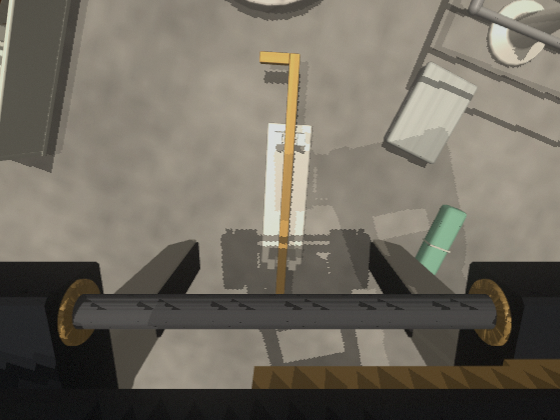

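The wrist view shows the bar running from hook corner (297,54), with the hook tip at (260,57) on the left, down to (281,290). The rest lies under it. I'll take a second wrist position for height.

>>> apply_moves(
  increments=[
    {"slide": [-40,0,20],"turn": 0,"hand": -1},
    {"slide": [-40,0,20],"turn": 0,"hand": -1},
    {"slide": [0,0,0],"turn": 0,"hand": -1},
  ],
)

```text
t: 5.08
eef_pos: [381.3, 310.6, 177.8]
ee_rot: [[0.945, 0.327, -0.003], [0.327, -0.945, -0.002], [-0.003, 0.001, -1.0]]
force: [0.6, -0.1, 0.9]
grip_width: 93.0
finger_force: 0.0
```

```bash
cat > bar.py <<'E'
from h import *
def feats(img,box):
    x0,y0,x1,y1=box;h=cv2.cvtColor(img,cv2.COLOR_RGB2HSV)
    m=((h[...,0]>12)&(h[...,0]<28)&(h[...,1]>140)&(h[...,2]>90)).astype(np.uint8)
    k=np.zeros_like(m);k[y0:y1,x0:x1]=m[y0:y1,x0:x1]
    n,l,st,_=cv2.connectedComponentsWithStats(k);i=1+np.argmax(st[1:,4]);return l==i
E
python3 - <<'E'
from bar import *
np.set_printoptions(precision=2,suppress=True)
s=env.get_state();p=env.capture('wrist');c2=cam(p,s)
img2=p['img'];img1=cv2.cvtColor(cv2.imread('pics/w2.png'),cv2.COLOR_BGR2RGB)
s1=dict(eef_pos=np.array([459.72,339.85,218.13]),ee_rot=np.array([[.944639,.328111,0],[.328111,-.944639,0],[0,0,-1]]))
c1=cam(p,s1);print(s['eef_pos'],s['ee_rot'][:,0])
R=[]
for im in (img1,img2):
    m=feats(im,(200,20,360,292));y,x=np.nonzero(m);print(len(x),x.min(),x.max(),y.min(),y.max())
    # rows well below hook: line of row centres
    rows=np.arange(y.min()+20,285);cx=np.array([x[y==r].mean() if (y==r).any() else np.nan for r in rows]);w=np.array([(y==r).sum() for r in rows])
    g=np.isfinite(cx)&(abs(w-np.median(w))<4);k=np.polyfit(rows[g],cx[g],1);print('line',k,np.median(w))
    top=y.min();R.append(dict(tipL=(x.min(),y[x<x.min()+3].mean()),outer=(np.polyval(k,top),top-.5),k=k))
print(R[0]['tipL'],R[1]['tipL'],R[0]['outer'],R[1]['outer'])
for n in('tipL','outer'):
    print(n,*tri(c1,R[0][n],c2,R[1][n]))
for c,r in((c1,R[0]),(c2,R[1])):
    for z in (45,):
        a=onz(c,r['outer'],z);b=onz(c,(np.polyval(r['k'],285),285),z);d=a-b;print('z',z,a,'tip',onz(c,r['tipL'],z),'yaw',np.degrees(np.arctan2(d[1],d[0])),'mid',a-150*d/np.linalg.norm(d))
E
```

```text
[381.31 310.6  177.78] [ 0.95  0.33 -0.  ]
113 280 287 217 236Traceback (most recent call last):
  File "<stdin>", line 12, in <module>
    raise TypeError("expected non-empty vector for x")
TypeError: expected non-empty vector for x
```

```bash
sed -i 's/>12)/>8)/;s/<28)/<32)/;s/>140)/>110)/;s/>90)/>40)/' bar.py; cat > b2.py <<'E'
from bar import *
np.set_printoptions(precision=2,suppress=True)
s=env.get_state();p=env.capture('wrist');c2=cam(p,s)
img2=p['img'];cv2.imwrite('pics/w3.png',cv2.cvtColor(img2,cv2.COLOR_RGB2BGR));img1=cv2.cvtColor(cv2.imread('pics/w2.png'),cv2.COLOR_BGR2RGB)
s1=dict(eef_pos=np.array([459.72,339.85,218.13]),ee_rot=np.array([[.944639,.328111,0],[.328111,-.944639,0],[0,0,-1]]))
c1=cam(p,s1);print(s['eef_pos'],s['ee_rot'][:,0]);h=cv2.cvtColor(img1,cv2.COLOR_RGB2HSV)
print(h[120,289:296].tolist(),h[57,262:270].tolist())
R=[]
for im in (img1,img2):
    m=feats(im,(200,0,400,292));y,x=np.nonzero(m);print(len(x),x.min(),x.max(),y.min(),y.max())
    rows=np.arange(y.min()+20,285);cx=np.array([x[y==r].mean() if (y==r).any() else np.nan for r in rows]);w=np.array([(y==r).sum() for r in rows])
    g=np.isfinite(cx)&(abs(w-np.median(w))<4);k=np.polyfit(rows[g],cx[g],1);print('line',k,np.median(w))
    top=y.min();R.append(dict(tipL=(x.min(),y[x<x.min()+3].mean()),outer=(np.polyval(k,top),top-.5),k=k))
print(R[0]['tipL'],R[1]['tipL'],R[0]['outer'],R[1]['outer'])
for n in('tipL','outer'): print(n,*tri(c1,R[0][n],c2,R[1][n]))
for c,r in((c1,R[0]),(c2,R[1])):
    a=onz(c,r['outer'],45);b=onz(c,(np.polyval(r['k'],285),285),45);d=a-b;print(a,'tip',onz(c,r['tipL'],45),'yaw',np.degrees(np.arctan2(d[1],d[0])),'mid',a-150*d/np.linalg.norm(d))
E
python3 b2.py
```

```text
[383.34 311.69 178.92] [ 0.95  0.33 -0.  ]
[[20, 138, 213], [19, 141, 214], [19, 140, 213], [19, 138, 214], [19, 140, 213], [18, 141, 212], [18, 134, 162]] [[21, 136, 214], [21, 135, 213], [21, 135, 212], [22, 136, 214], [21, 133, 214], [22, 134, 213], [22, 136, 214], [21, 135, 213]]
2486 260 299 51 291
line [ -0.06 298.2 ] 9.0
2875 271 296 0 279
line [ -0.06 290.74] 10.0
(np.int64(260), np.float64(56.5)) (np.int64(271), np.float64(258.5154639175258)) (np.float64(294.9550370250189), np.float64(50.5)) (np.float64(290.7384967640781), np.float64(-0.5))
tipL [510.71 349.4  490.07] 0.8430985202957711
outer [ 671.15  393.42 -348.7 ] 7.8005481145324955
[594.33 375.41  45.  ] tip [578.29 405.44  45.  ] yaw 15.677221686752702 mid [449.91 334.88  45.  ]
[545.21 361.64  45.  ] tip [323.33 304.58  45.  ] yaw 15.669517008156838 mid [400.79 321.13  45.  ]
```

The bar's middle is (450, 335), yaw 15.7°, with the hook towards world +y. Its height from the fixed cameras is about 40. I'll line up over bar x = +15 and go partly down.

>>> apply_moves(
  increments=[
    {"slide": [0,0,0],"turn": 0.061,"hand": -1},
    {"slide": [40,-2,0],"turn": 0,"hand": -1},
    {"slide": [45,-2,0],"turn": 0,"hand": -1},
    {"slide": [0,0,40],"turn": 0,"hand": -1},
    {"slide": [0,0,40],"turn": 0,"hand": -1},
    {"slide": [0,0,0],"turn": 0,"hand": -1},
    {"slide": [0,0,0],"turn": 0,"hand": -1},
    {"slide": [0,0,0],"turn": 0,"hand": -1},
  ],
)

```text
t: 6.18
eef_pos: [465.8, 339.8, 100.6]
ee_rot: [[0.963, 0.268, 0.003], [0.268, -0.963, 0.002], [0.003, -0.001, -1.0]]
force: [-0.1, -0.3, 0.3]
grip_width: 93.1
finger_force: 0.0
```

```bash
python3 - <<'E'
from bar import *
s=env.get_state();p=env.capture('wrist');c=cam(p,s);print(s['eef_pos'],s['ee_rot'][:,0],s['q'])
m=feats(p['img'],(200,20,400,292));y,x=np.nonzero(m)
print(y.min(),y.max(),x.min(),x.max())
for r in (150,200,240,270):
    if (y==r).any(): print(r,x[y==r].mean(),onz(c,(x[y==r].mean(),r),45))
t=s['eef_pos'];R=s['ee_rot']
mid=np.array([449.9,334.9,40]);u=np.array([np.cos(.2735),np.sin(.2735),0])
print('delta tool',R.T@(mid+15*u-[0,0,19]-t), 'lateral', [])
E
```

```text
[465.78499117 339.80627846 100.55898753] [0.96330229 0.26840252 0.00296374] [ 5.49537193e-01  5.40766102e-01  1.68313285e+00 -3.22042048e-06
  9.14612521e-01  1.84859869e+00]
24 291 230 292
150 284.5 [517.64414681 353.93968513  45.        ]
200 284.5 [484.26828784 344.63087807  45.        ]
240 285.0 [455.72360961 336.29324027  45.        ]
270 284.5 [432.89623349 330.30271997  45.        ]
delta tool [-1.8547876   0.50321947 79.55344406] lateral []
```

>>> apply_moves(
  increments=[
    {"slide": [-1,0.5,30],"turn": 0,"hand": -1},
    {"slide": [0,0,25],"turn": 0,"hand": -1},
    {"slide": [0,0,15],"turn": 0,"hand": -1},
    {"slide": [0,0,9.5],"turn": 0,"hand": -1},
    {"slide": [0,0,0],"turn": 0,"hand": -1},
    {"slide": [0,0,0],"turn": 0,"hand": 1},
    {"slide": [0,0,0],"turn": 0,"hand": 1},
    {"slide": [0,0,0],"turn": 0,"hand": 1},
    {"slide": [0,0,0],"turn": 0,"hand": 1},
    {"slide": [0,0,0],"turn": 0,"hand": 1},
    {"slide": [0,0,0],"turn": 0,"hand": 1},
    {"slide": [0,0,0],"turn": 0,"hand": 1},
    {"slide": [0,0,0],"turn": 0,"hand": 1},
  ],
)

```text
t: 7.85
eef_pos: [463.9, 338.5, 19.1]
ee_rot: [[0.963, 0.268, -0.0], [0.268, -0.963, 0.0], [-0.0, -0.0, -1.0]]
force: [0.1, -0.1, -0.3]
grip_width: 17.7
finger_force: 0.0
```

>>> apply_moves(
  increments=[
    {"slide": [0,0,0],"turn": 0,"hand": 1},
    {"slide": [0,0,0],"turn": 0,"hand": 1},
    {"slide": [0,0,0],"turn": 0,"hand": 1},
    {"slide": [0,0,0],"turn": 0,"hand": 1},
    {"slide": [0,0,-10],"turn": 0,"hand": 1},
    {"slide": [0,0,-20],"turn": 0,"hand": 1},
    {"slide": [0,0,-40],"turn": 0,"hand": 1},
    {"slide": [0,0,-50],"turn": 0,"hand": 1},
    {"slide": [0,0,-40],"turn": 0,"hand": 1},
    {"slide": [0,0,0],"turn": 0,"hand": 1},
  ],
)

```text
t: 9.1
eef_pos: [465.1, 339.3, 182.6]
ee_rot: [[0.963, 0.268, 0.005], [0.268, -0.963, 0.003], [0.006, -0.002, -1.0]]
force: [0.5, -0.5, -3.1]
grip_width: 9.6
finger_force: 30.0
```

```bash
python3 - <<'E'
from bar import *
np.set_printoptions(precision=2,suppress=True)
s=env.get_state();p=env.capture('wrist');c=cam(p,s);print(s['eef_pos'],s['ee_rot'][:,0],s['q'],s['grip_width'],s['finger_force'])
cv2.imwrite('pics/w4.png',cv2.cvtColor(p['img'],cv2.COLOR_RGB2BGR))
b=env.capture('side');cv2.imwrite('pics/s4.png',cv2.cvtColor(b['img'],cv2.COLOR_RGB2BGR))
for l in('bar_mid',):
    for m in env.masks_of(b,l): print(m['p'],m['bbox'])
m=feats(p['img'],(150,5,400,292));y,x=np.nonzero(m);print(y.min(),y.max(),x.min(),x.max())
K,d,R,t=c
T=s['ee_rot']
for r in range(int(y.min()),290,25):
    g=y==r
    if g.any(): q=onz(c,(x[g].mean(),r),s['eef_pos'][2]+24);print(r,x[g].min(),x[g].max(),T.T@(q-s['eef_pos']))
E
```

```text
[465.14 339.28 182.65] [0.96 0.27 0.01] [0.55 0.43 1.63 0.   1.08 1.85] 9.578031647375045 29.999574422836304
0.77 [227.9, 281.7, 411.3, 305.7]
0.46 [212.3, 251.8, 242.4, 285.1]
5 291 271 296
5 271 296 [115.89  -0.15 -23.33]
30 272 296 [106.98   0.04 -23.38]
55 272 295 [ 97.77  -0.16 -23.44]
80 272 295 [ 88.24  -0.17 -23.49]
105 273 295 [ 78.37   0.04 -23.55]
130 273 295 [ 68.13   0.04 -23.61]
155 273 294 [ 57.52  -0.18 -23.67]
180 274 294 [ 46.5    0.03 -23.73]
205 274 294 [ 35.05   0.03 -23.8 ]
230 274 294 [ 23.15   0.03 -23.87]
255 274 294 [ 10.77   0.03 -23.94]
280 274 294 [ -2.12   0.03 -24.01]
```

```bash
cat > chk.py <<'E'
from bar import *
import sys
np.set_printoptions(precision=2,suppress=True)
def barpts(s,off=15,zc=21):
    P=np.array([[x,y,z] for x,y in((-150,-5),(-150,5),(150,-5),(150,34),(140,34)) for z in(-5,5)],float)
    L=np.c_[P[:,0]-off,-P[:,1],-zc-P[:,2]]
    return L@np.array(s['ee_rot']).T+s['eef_pos']
if __name__=='__main__':
    s=env.get_state();print(s['eef_pos'],s['ee_rot'][:,0],s['grip_width'],s['finger_force'])
    for n in('scene','side'):
        p=env.capture(n);c=cam(p);u=proj(c,barpts(s));print(n,'pred',np.r_[u.min(0),u.max(0)])
        for m in env.masks_of(p,'bar_mid')[:2]:
            y,x=np.nonzero(m['region']);print(m['p'],x.min(),y.min(),x.max(),y.max(),'left',y[x<x.min()+4].mean(),'right',y[x>x.max()-4].mean())
        print(u.round(1).tolist())
E
python3 chk.py
```

```text
[463.34 338.14 178.15] [ 0.96  0.27 -0.  ] 9.61907043931125 29.999568164348602
scene pred [424.31 129.   471.66 212.43]
[[424.3, 132.7], [425.2, 129.0], [428.5, 132.9], [429.4, 129.2], [449.3, 211.3], [450.6, 207.2], [470.2, 212.4], [471.7, 208.4], [469.0, 209.1], [470.4, 205.1]]
side pred [227.52 279.62 411.06 306.62]
0.83 230 281 411 306 left 296.45454545454544 right 284.5
[[408.6, 283.9], [409.6, 279.6], [410.0, 288.1], [411.1, 283.9], [229.4, 289.0], [228.9, 284.7], [228.0, 306.6], [227.5, 302.3], [234.3, 306.5], [233.9, 302.2]]
```

View pics/s4.png

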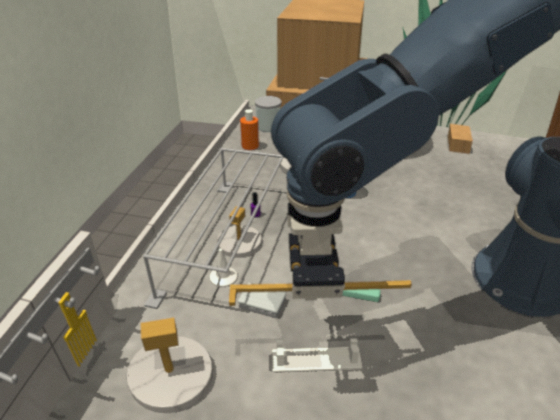

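The picture shows the bar held level, with its hook at (232,290), as the model predicts. Next I'll carry it across to a spot in front of the shelf and turn it to point straight ahead.

>>> apply_moves(
  increments=[
    {"slide": [-4,18,0],"turn": 0,"hand": 1},
    {"slide": [-7,35,0],"turn": 0,"hand": 1},
    {"slide": [-7,35,0],"turn": 0,"hand": 1},
    {"slide": [-7,35,0],"turn": 0,"hand": 1},
    {"slide": [-7,35,0],"turn": 0,"hand": 1},
    {"slide": [-7,35,0],"turn": 0,"hand": 1},
    {"slide": [-7,35,0],"turn": 0,"hand": 1},
    {"slide": [-7,35,0],"turn": 0,"hand": 1},
    {"slide": [-7,35,0],"turn": 0,"hand": 1},
    {"slide": [-7,35,0],"turn": 0,"hand": 1},
    {"slide": [-3,15,0],"turn": 0,"hand": 1},
    {"slide": [0,0,0],"turn": 0.09,"hand": 1},
    {"slide": [0,0,0],"turn": 0.09,"hand": 1},
    {"slide": [0,0,0],"turn": 0.091,"hand": 1},
    {"slide": [0,0,0],"turn": 0,"hand": 1},
    {"slide": [0,0,0],"turn": 0,"hand": 1},
  ],
)

```text
t: 11.45
eef_pos: [489.8, -15.4, 179.1]
ee_rot: [[1.0, 0.003, -0.0], [0.003, -1.0, 0.0], [-0.0, -0.0, -1.0]]
force: [-0.2, 0.8, -1.2]
grip_width: 9.6
finger_force: 30.0
```

```bash
python3 - <<'E'
from h import *
s=env.get_state();print(s['eef_pos'],s['ee_rot'],s['q'],s['grip_width'])
p=env.capture('wrist');cv2.imwrite('pics/w5.png',cv2.cvtColor(p['img'],cv2.COLOR_RGB2BGR))
E
```

```text
[489.7784757  -15.41150796 179.08029381] [[ 9.99995902e-01  2.85858729e-03 -1.56290340e-04]
 [ 2.85859484e-03 -9.99995913e-01  4.81253367e-05]
 [-1.56152130e-04 -4.85719102e-05 -9.99999987e-01]] [-1.26508759e-01  2.91254950e-01  1.84471356e+00  3.31777361e-05
  1.00578525e+00  1.44141121e+00] 9.634701630748925
```

View pics/w5.png

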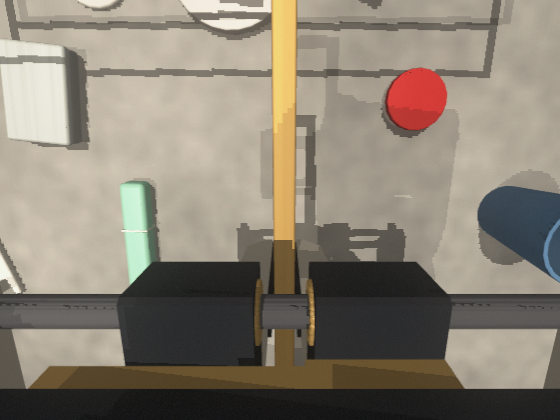

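The view shows the path ahead clear: the pot at (417,100) is to the right, and the tin and case are to the left. I'll go down, then slide the hook end in past the post.

>>> apply_moves(
  increments=[
    {"slide": [0,0,30],"turn": 0,"hand": 1},
    {"slide": [0,0,40],"turn": 0,"hand": 1},
    {"slide": [0,0,40],"turn": 0,"hand": 1},
    {"slide": [0,0,30],"turn": 0,"hand": 1},
    {"slide": [0,0,18],"turn": 0.003,"hand": 1},
    {"slide": [0,0,0],"turn": 0,"hand": 1},
    {"slide": [12,0,0],"turn": 0,"hand": 1},
    {"slide": [17,0,0],"turn": 0,"hand": 1},
    {"slide": [17,0,0],"turn": 0,"hand": 1},
    {"slide": [17,0,0],"turn": 0,"hand": 1},
    {"slide": [17,0,0],"turn": 0,"hand": 1},
    {"slide": [12,0,0],"turn": 0,"hand": 1},
    {"slide": [5,0,0],"turn": 0,"hand": 1},
    {"slide": [0,0,0],"turn": 0,"hand": 1},
    {"slide": [0,0,0],"turn": 0,"hand": 1},
  ],
)

```text
t: 13.38
eef_pos: [586.5, -15.7, 21.1]
ee_rot: [[1.0, -0.002, -0.0], [-0.002, -1.0, 0.0], [-0.0, -0.0, -1.0]]
force: [-0.1, 0.1, -2.0]
grip_width: 9.8
finger_force: 30.0
```

```bash
cat > st.py <<'E'
from chk import *
s=env.get_state();print(s['eef_pos'],s['ee_rot'][:,0],s['force'])
a=env.capture('scene');b=env.capture('side');A=cam(a);B=cam(b)
u=proj(A,barpts(s));v=proj(B,barpts(s));print('hook pred scene',u[4:].mean(0),'side',v[4:].mean(0))
cs=a['img'][205:330,190:400];cb=b['img'][160:300,150:400]
f=lambda c:cv2.resize(cv2.cvtColor(c,cv2.COLOR_RGB2BGR),(600,int(c.shape[0]*600/c.shape[1])),interpolation=cv2.INTER_CUBIC)
import sys
cv2.imwrite(sys.argv[1],np.vstack([f(cs)[:260],f(cb)[:336]]))
E
python3 st.py pics/m1.png
```

```text
[586.5  -15.68  21.11] [ 1. -0. -0.] [-0.06  0.08 -1.97]
hook pred scene [251.07 262.2 ] side [234.15 221.44]
```

View pics/m1.png

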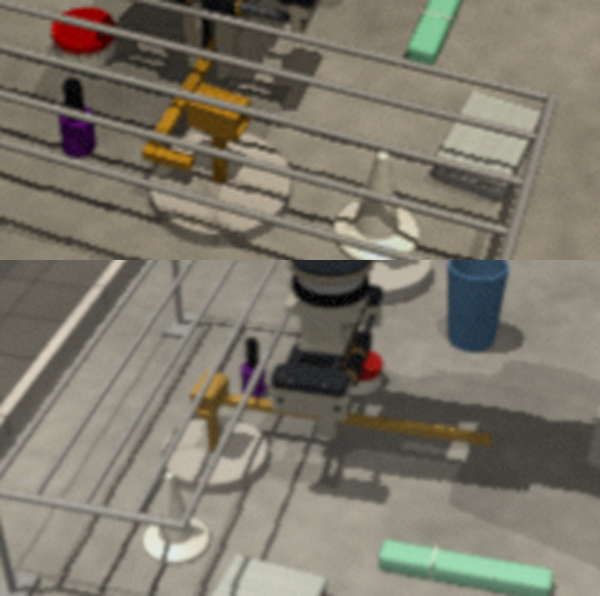

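The hook is past the post: its tip is at (190,158) in the top panel, just left of the post at (220,165). I'll shift left and start drawing it out.

>>> apply_moves(
  increments=[
    {"slide": [0,-11,0],"turn": 0,"hand": 1},
    {"slide": [0,-11,0],"turn": 0,"hand": 1},
    {"slide": [0,-11,0],"turn": 0,"hand": 1},
    {"slide": [0,0,0],"turn": 0,"hand": 1},
    {"slide": [-4,0,0],"turn": 0,"hand": 1},
    {"slide": [-4,0,0],"turn": 0,"hand": 1},
    {"slide": [-5,0,0],"turn": 0,"hand": 1},
    {"slide": [-5,0,0],"turn": 0,"hand": 1},
    {"slide": [-6,0,0],"turn": 0,"hand": 1},
    {"slide": [-6,0,0],"turn": 0,"hand": 1},
  ],
)

```text
t: 14.72
eef_pos: [556.7, 17.3, 21.2]
ee_rot: [[1.0, -0.002, 0.0], [-0.002, -1.0, 0.0], [0.0, -0.0, -1.0]]
force: [3.7, 0.8, -1.3]
grip_width: 9.7
finger_force: 30.0
```

```bash
python3 st.py pics/m2.png
```

```text
[556.69  17.3   21.19] [ 1. -0.  0.] [ 3.7   0.81 -1.27]
hook pred scene [270.45 256.76] side [241.48 231.15]
```

View pics/m2.png

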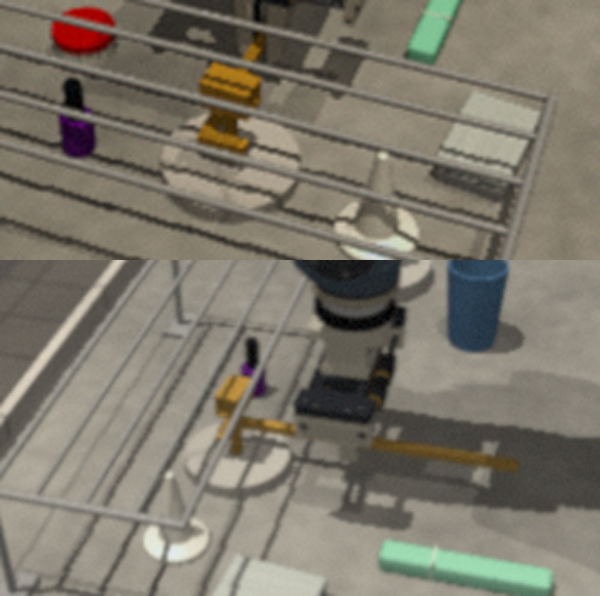

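The hook has the post and the stand is sliding with it, at 3.7 N. I'll draw it the rest of the way.

>>> apply_moves(
  increments=[
    {"slide": [-6,0,0],"turn": 0,"hand": 1},
    {"slide": [-7,0,0],"turn": 0,"hand": 1},
    {"slide": [-7,0,0],"turn": 0,"hand": 1},
    {"slide": [-7,0,0],"turn": 0,"hand": 1},
    {"slide": [-7,0,0],"turn": 0,"hand": 1},
    {"slide": [-7,0,0],"turn": 0,"hand": 1},
    {"slide": [-7,0,0],"turn": 0,"hand": 1},
    {"slide": [-7,0,0],"turn": 0,"hand": 1},
    {"slide": [-7,0,0],"turn": 0,"hand": 1},
    {"slide": [-7,0,0],"turn": 0,"hand": 1},
    {"slide": [-7,0,0],"turn": 0,"hand": 1},
    {"slide": [-7,0,0],"turn": 0,"hand": 1},
    {"slide": [-7,0,0],"turn": 0,"hand": 1},
    {"slide": [-7,0,0],"turn": 0,"hand": 1},
    {"slide": [-7,0,0],"turn": 0,"hand": 1},
    {"slide": [-6,0,0],"turn": 0,"hand": 1},
    {"slide": [-5,0,0],"turn": 0,"hand": 1},
    {"slide": [-3,0,0],"turn": 0,"hand": 1},
    {"slide": [0,0,0],"turn": 0,"hand": 1},
  ],
)

```text
t: 17.2
eef_pos: [438.5, 17.6, 21.1]
ee_rot: [[1.0, -0.002, -0.001], [-0.002, -1.0, 0.0], [-0.001, -0.0, -1.0]]
force: [1.2, 0.1, -1.4]
grip_width: 9.4
finger_force: 30.0
```

```bash
python3 - <<'E'
from chk import *
s=env.get_state();print(s['eef_pos'],s['ee_rot'][:,0],s['force'])
for n in('scene','side'):
    p=env.capture(n);c=cam(p)
    for m in env.masks_of(p,'stand_sleeve'):
        y,x=np.nonzero(m['region']);print(n,round(m['p'],2),m['bbox'],onz(c,(x.mean(),y.mean()),25))
E
```

```text
[438.5   17.63  21.05] [ 1. -0. -0.] [ 1.15  0.06 -1.44]
scene 0.83 [266.0, 199.0, 307.7, 245.0] [558.95  32.55  25.  ]
scene 0.74 [96.3, 158.3, 160.2, 225.2] [ 609.25 -388.31   25.  ]
scene 0.65 [182.3, 145.4, 210.9, 194.9] [ 424.52 -286.84   25.  ]
scene 0.6 [415.5, 264.7, 496.6, 332.5] [655.97 439.19  25.  ]
side 0.92 [126.5, 320.7, 214.4, 410.1] [703.76 438.35  25.  ]
side 0.76 [280.2, 123.4, 323.1, 178.9] [ 622.14 -391.24   25.  ]
side 0.4 [236.6, 285.6, 285.4, 320.3] [583.33 228.87  25.  ]
```

The stand has been drawn out to about x = 559, so its foot edge is at about 614, clear of 641. I'll unhook sideways and lift.

>>> apply_moves(
  increments=[
    {"slide": [4,0,0],"turn": 0,"hand": 1},
    {"slide": [4,0,0],"turn": 0,"hand": 1},
    {"slide": [0,10,0],"turn": 0,"hand": 1},
    {"slide": [0,15,0],"turn": 0,"hand": 1},
    {"slide": [0,15,0],"turn": 0,"hand": 1},
    {"slide": [0,15,0],"turn": 0,"hand": 1},
    {"slide": [0,0,0],"turn": 0,"hand": 1},
    {"slide": [0,0,-30],"turn": 0,"hand": 1},
    {"slide": [0,0,-45],"turn": 0,"hand": 1},
    {"slide": [0,0,-45],"turn": 0,"hand": 1},
    {"slide": [0,0,-40],"turn": 0,"hand": 1},
    {"slide": [0,0,0],"turn": 0,"hand": 1},
    {"slide": [0,0,0],"turn": 0,"hand": 1},
    {"slide": [0,0,0],"turn": 0,"hand": 1},
  ],
)

```text
t: 19.15
eef_pos: [446.2, -37.2, 179.9]
ee_rot: [[1.0, -0.002, -0.002], [-0.002, -1.0, 0.001], [-0.002, -0.0, -1.0]]
force: [0.3, 0.7, -0.7]
grip_width: 9.5
finger_force: 30.0
```

```bash
cat > sl.py <<'E'
from bar import *
np.set_printoptions(precision=1,suppress=True)
s=env.get_state();print(s['t'],s['eef_pos'],s['ee_rot'][:,0],s['force'])
for n in('wrist','scene','side'):
    p=env.capture(n);c=cam(p,s)
    cv2.imwrite(f'pics/z_{n}.png',cv2.cvtColor(p['img'],cv2.COLOR_RGB2BGR))
    h=cv2.cvtColor(p['img'],cv2.COLOR_RGB2HSV)
    m=((h[...,0]>8)&(h[...,0]<32)&(h[...,1]>110)&(h[...,2]>40)).astype(np.uint8)
    u=proj(c,[557,34,86])[0];print(n,'expect',u)
    k,l,st,ce=cv2.connectedComponentsWithStats(m)
    for i in range(1,k):
        if st[i,4]>25 and np.hypot(*(ce[i]-u))<70:
            y,x=np.nonzero(l==i);r=cv2.minAreaRect(np.c_[x,y].astype(np.float32));print(st[i],ce[i],r)
            bx=cv2.boxPoints(r)
            if n=='wrist':
                for q in bx: print('  ',q,onz(c,q,98))
E
python3 sl.py
```

```text
19.15 [446.2 -37.2 179.9] [ 1. -0. -0.] [ 0.3  0.7 -0.7]
wrist expect [188.5  68.1]
[ 156   46   63   45 2324] [186.4  67.9] ((186.56097412109375, 67.95121765136719), (65.37547302246094, 37.767581939697266), 6.34019136428833)
   [152.   83.1] [545.2  57.7  98. ]
   [156.2  45.6] [569.8  52.2  98. ]
   [221.1  52.8] [565.1   7.   98. ]
   [217.   90.3] [540.2  11.3  98. ]
scene expect [289.2 205.3]
[253 130  25  37 316] [265.3 151.9] ((265.3512268066406, 146.86097717285156), (18.648090362548828, 37.85492706298828), 12.094758033752441)
[279 196  20  19 280] [288.4 204.4] ((288.5, 205.0), (18.0, 19.0), 90.0)
[286 218   5  11  52] [288.  222.9] ((288.0, 223.0), (10.0, 4.0), 90.0)
side expect [294.9 223.7]
[290 163  55  11 270] [316.5 168.2] ((317.0, 168.0), (10.0, 54.0), 90.0)
[289 215  14  33 247] [295.2 226.5] ((293.5294189453125, 230.38238525390625), (12.854387283325195, 32.01470184326172), 14.03624439239502)
```

>>> apply_moves(
  increments=[
    {"slide": [20,-14,0],"turn": 0,"hand": 1},
    {"slide": [20,-14,0],"turn": 0,"hand": 1},
    {"slide": [0,0,0],"turn": 0,"hand": 1},
    {"slide": [0,0,0],"turn": 0,"hand": 1},
    {"slide": [0,0,0],"turn": 0,"hand": 1},
  ],
)

```text
t: 19.92
eef_pos: [486.4, -9.8, 181.0]
ee_rot: [[1.0, -0.003, -0.001], [-0.003, -1.0, -0.0], [-0.001, 0.0, -1.0]]
force: [-0.4, 0.1, -1.3]
grip_width: 9.9
finger_force: 30.0
```

```bash
cat > fit.py <<'E'
from bar import *
from scipy.optimize import minimize
np.set_printoptions(precision=2,suppress=True)
def mask(img,u):
    h=cv2.cvtColor(img,cv2.COLOR_RGB2HSV)
    m=((h[...,0]>8)&(h[...,0]<32)&(h[...,1]>110)&(h[...,2]>40)).astype(np.uint8)
    k,l,st,ce=cv2.connectedComponentsWithStats(m)
    i=min((i for i in range(1,k) if st[i,4]>150),key=lambda i:np.hypot(*(ce[i]-u)));return (l==i).astype(np.uint8)
def fit(obs,x0=(556,33,-.1),zt=98):
    S=4
    def cost(v,show=False):
        e=[]
        for c,m in obs:
            co,si=np.cos(v[2]),np.sin(v[2])
            P=[[v[0]+co*a-si*b,v[1]+si*a+co*b,z] for a in(-12,12) for b in(-20,20) for z in(zt-24,zt)]
            g=cv2.convexHull((proj(c,P)).astype(np.float32)).reshape(-1,2)
            q=np.zeros(m.shape,np.uint8);q=np.zeros((m.shape[0]*S,m.shape[1]*S),np.uint8)
            cv2.fillPoly(q,[np.round((g+.5)*S).astype(np.int32)],1);M=cv2.resize(m,None,fx=S,fy=S,interpolation=cv2.INTER_NEAREST)
            e.append(1-(q&M).sum()/(q|M).sum())
        return e if show else sum(e)
    r=minimize(cost,x0,method='Nelder-Mead',options=dict(initial_simplex=np.array(x0)+np.array([[0,0,0],[4,0,0],[0,4,0],[0,0,.15]]),xatol=.02,fatol=1e-5))
    return r.x,cost(r.x,True)
if __name__=='__main__':
    s=env.get_state();print(s['t'],s['eef_pos'],s['ee_rot'][:,0])
    p=env.capture('wrist');c=cam(p,s);o=[(c,mask(p['img'],proj(c,[556,33,98])[0]))]
    s0=dict(eef_pos=np.array([446.2,-37.2,179.9]),ee_rot=np.array([[1,-.002,-.002],[-.002,-1,0],[-.002,0,-1]]))
    c0=cam(p,s0);im=cv2.cvtColor(cv2.imread('pics/z_wrist.png'),cv2.COLOR_BGR2RGB);o0=[(c0,mask(im,proj(c0,[556,33,98])[0]))]
    print(o[0][1].sum(),fit(o));print(fit(o0));print(fit(o+o0))
    for z in(92,95,101): print(z,fit(o+o0,zt=z))
E
python3 fit.py
```

```text
19.925 [486.36  -9.84 181.03] [ 1. -0. -0.]
1823 (array([555.85,  33.82,  -0.11]), [np.float64(0.037149756855999194)])
(array([556.19,  34.17,  -0.11]), [np.float64(0.0452689690589293)])
(array([555.98,  34.21,  -0.12]), [np.float64(0.04283643073678656), np.float64(0.04745875944293132)])
92 (array([556.26,  35.3 ,  -0.12]), [np.float64(0.041945350048734564), np.float64(0.0922271549180117)])
95 (array([556.16,  34.89,  -0.11]), [np.float64(0.04259148170365923), np.float64(0.05584673775528648)])
101 (array([555.9 ,  33.2 ,  -0.11]), [np.float64(0.057043073341094264), np.float64(0.0688420314534709)])
```

The sleeve's centre is (556, 34) and its yaw is −0.113, with its top at 98 as it should be. I'll go high to the pre-insertion place and turn the bar to the sleeve's axis.

>>> apply_moves(
  increments=[
    {"slide": [6,-16,0],"turn": 0,"hand": 1},
    {"slide": [12,-34,0],"turn": 0,"hand": 1},
    {"slide": [13,-34,0],"turn": 0,"hand": 1},
    {"slide": [13,-34,0],"turn": 0,"hand": 1},
    {"slide": [13,-34,0],"turn": 0,"hand": 1},
    {"slide": [13,-34,0],"turn": 0,"hand": 1},
    {"slide": [13,-34,0],"turn": 0,"hand": 1},
    {"slide": [9.5,-32.8,0],"turn": 0,"hand": 1},
    {"slide": [0,0,0],"turn": -0.146,"hand": 1},
    {"slide": [0,0,0],"turn": -0.146,"hand": 1},
    {"slide": [0,0,0],"turn": -0.146,"hand": 1},
    {"slide": [0,0,0],"turn": -0.146,"hand": 1},
    {"slide": [0,0,0],"turn": -0.146,"hand": 1},
    {"slide": [0,0,0],"turn": -0.146,"hand": 1},
    {"slide": [0,0,0],"turn": -0.146,"hand": 1},
    {"slide": [0,0,0],"turn": -0.146,"hand": 1},
    {"slide": [0,0,0],"turn": -0.146,"hand": 1},
    {"slide": [0,0,0],"turn": -0.147,"hand": 1},
  ],
)

```text
t: 22.22
eef_pos: [579.7, 244.1, 181.0]
ee_rot: [[0.107, 0.994, -0.0], [0.994, -0.107, 0.0], [0.0, -0.0, -1.0]]
force: [-0.5, 0.5, -0.5]
grip_width: 9.5
finger_force: 30.0
```

>>> apply_moves(
  increments=[
    {"slide": [0,0,0],"turn": 0,"hand": 1},
    {"slide": [0,0,0],"turn": 0,"hand": 1},
    {"slide": [0,0,0],"turn": 0,"hand": 1},
  ],
)

```text
t: 22.6
eef_pos: [580.0, 243.3, 181.1]
ee_rot: [[0.114, 0.994, 0.0], [0.994, -0.114, 0.0], [0.0, 0.0, -1.0]]
force: [0.0, -0.0, -1.3]
grip_width: 9.4
finger_force: 30.0
```

```bash
cat > al.py <<'E'
from chk import *
s=env.get_state();T=np.array(s['ee_rot']);C=np.array([556,34,86]);ax=np.array([.1128,.9936,0])
print(s['t'],s['eef_pos'],'yaw',np.arctan2(T[1,0],T[0,0]),'turn',np.arctan2(T[1,0],T[0,0])-1.458,s['q'],s['grip_width'])
g=s['eef_pos']+np.array([0,0,21.]);d=g-C;print('along',d@ax,'lat(+x-ish)',d@np.array([.9936,-.1128,0]),'dz',d[2])
print('tool shift to (210 along)',T.T@(C+210*ax-g),' to 37:',T.T@(C+37*ax-g))
for n in('scene','side'):
    p=env.capture(n);c=cam(p);u=proj(c,barpts(s));print(n,'pred end',u[:4].mean(0),np.r_[u.min(0),u.max(0)])
    for m in env.masks_of(p,'bar_mid')[:2]: print('  ',round(m['p'],2),m['bbox'])
E
python3 al.py
```

```text
22.6 [579.99 243.31 181.14] yaw 1.4570146970902056 turn -0.0009853029097943722 [0.32 0.53 1.47 0.   1.14 0.44] 9.434495216476094
along 210.67569925181837 lat(+x-ish) 0.227471935878522 dz 116.14297646799017
tool shift to (210 along) [ -0.69  -0.23 116.14]  to 37: [-173.69   -0.1   116.14]
scene pred end [309.64 168.38] [308.57 165.24 458.61 212.55]
   0.89 [304.2, 164.2, 455.5, 214.1]
side pred end [289.17 192.38] [224.11 189.94 291.43 296.23]
```

>>> apply_moves(
  increments=[
    {"slide": [0,-0.2,25],"turn": 0,"hand": 1},
    {"slide": [0,0,35],"turn": 0,"hand": 1},
    {"slide": [0,0,35],"turn": 0,"hand": 1},
    {"slide": [0,0,18],"turn": 0,"hand": 1},
    {"slide": [0,0,2.5],"turn": 0,"hand": 1},
    {"slide": [0,0,0],"turn": 0,"hand": 1},
    {"slide": [0,0,0],"turn": 0,"hand": 1},
    {"slide": [0,0,0],"turn": 0,"hand": 1},
  ],
)

```text
t: 23.8
eef_pos: [580.2, 243.3, 66.4]
ee_rot: [[0.112, 0.994, 0.001], [0.994, -0.112, 0.0], [0.001, 0.001, -1.0]]
force: [0.3, -0.2, -1.0]
grip_width: 9.5
finger_force: 30.0
```

```bash
cat >> al.py <<'E'
C0=np.array([556,34,86]);box=np.array([C0+a*np.array([.9936,-.1128,0])+b*ax+[0,0,z] for a in(-12,12) for b in(-20,20) for z in(-12,12)])
for n in('scene','side'):
    p=env.capture(n);c=cam(p);cv2.imwrite(f'pics/y_{n}.png',cv2.cvtColor(p['img'],cv2.COLOR_RGB2BGR))
    h=cv2.cvtColor(p['img'],cv2.COLOR_RGB2HSV);m=((h[...,0]>8)&(h[...,0]<32)&(h[...,1]>110)&(h[...,2]>40)).astype(np.uint8)
    k,l,st,ce=cv2.connectedComponentsWithStats(m);u=proj(c,box);v=proj(c,barpts(s))
    print(n,'sleeve pred',np.r_[u.min(0),u.max(0)],'bar pred end',np.r_[v[:4].min(0),v[:4].max(0)])
    for i in range(1,k):
        x0,y0,w,hh,a=st[i]
        if a>20 and x0+w>u[:,0].min()-20 and x0<v[:,0].max()+20 and y0+hh>u[:,1].min()-20 and y0<v[:,1].max(): print('  ',x0,y0,x0+w-1,y0+hh-1,a)
E
python3 al.py
```

```text
23.8 [580.17 243.27  66.44] yaw 1.4588251256788485 turn 0.0008251256788485151 [ 0.32  0.67  1.55 -0.    0.92  0.44] 9.468077949200715
along 210.6542249181332 lat(+x-ish) 0.41238462364775835 dz 1.4396821703710998
tool shift to (210 along) [-0.66 -0.41  1.44]  to 37: [-173.66   -0.6     1.35]
scene pred end [307.25 210.36] [306.26 207.43 444.75 255.65]
   0.94 [303.8, 205.2, 441.6, 258.2]
side pred end [288.54 234.83] [229.38 232.61 290.66 340.96]
   0.72 [306.2, 278.2, 378.6, 304.6]
   0.67 [230.7, 235.4, 292.0, 339.2]
scene sleeve pred [279.32 195.71 299.53 214.44] bar pred end [306.26 207.43 308.24 213.29]
   279 196 298 214 285
   392 203 399 207 22
   305 208 351 227 297
   387 214 393 220 25
   286 218 290 228 52
   387 234 442 254 379
side sleeve pred [287.56 213.75 303.09 233.96] bar pred end [286.43 232.61 290.66 237.04]
   289 215 302 244 234
   284 234 289 242 37
   239 251 278 263 142
```

Alignment is within about 1 mm in both views. I'll insert slowly and watch the force.

>>> apply_moves(
  increments=[
    {"slide": [-4,-0.4,1.4],"turn": 0,"hand": 1},
    {"slide": [-7,0,0],"turn": 0,"hand": 1},
    {"slide": [-7,0,0],"turn": 0,"hand": 1},
    {"slide": [-6,0,0],"turn": 0,"hand": 1},
    {"slide": [-6,0,0],"turn": 0,"hand": 1},
    {"slide": [-5,0,0],"turn": 0,"hand": 1},
    {"slide": [0,0,0],"turn": 0,"hand": 1},
    {"slide": [0,0,0],"turn": 0,"hand": 1},
  ],
)

```text
t: 25.1
eef_pos: [575.5, 208.5, 64.3]
ee_rot: [[0.112, 0.994, 0.0], [0.994, -0.112, 0.0], [0.0, 0.0, -1.0]]
force: [-0.3, 0.2, -1.8]
grip_width: 9.6
finger_force: 30.0
```

```bash
python3 al.py; python3 -c "
from plant import env;print(env.get_state()['force'],env.get_state()['torque'])"
```

```text
25.1 [575.54 208.51  64.28] yaw 1.458833596413894 turn 0.0008335964138941332 [0.27 0.65 1.6  0.   0.9  0.38] 9.56040413411126
along 175.60041381278222 lat(+x-ish) -0.27456561507931315 dz -0.7180874945722309
tool shift to (210 along) [34.39  0.31 -0.72]  to 37: [-138.6     0.12   -0.73]
scene pred end [293.49 206.53] [292.52 203.64 427.8  250.77]
   0.81 [295.6, 204.7, 421.4, 250.6]
side pred end [293.91 226.64] [237.9  224.47 295.99 327.49]
   0.73 [239.1, 228.0, 297.8, 326.5]
   0.16 [272.5, 338.2, 360.5, 375.3]
scene sleeve pred [279.32 195.71 299.53 214.44] bar pred end [292.52 203.64 294.48 209.42]
   279 196 334 222 527
   370 210 376 216 24
   286 218 290 228 52
   369 228 424 249 369
side sleeve pred [287.56 213.75 303.09 233.96] bar pred end [291.83 224.47 295.99 228.8 ]
   289 215 302 233 191
   247 241 284 252 135
   240 269 267 324 397
[-0.04384024 -0.27504202 -1.7954    ] [ 0.03623955 -0.10028848 -0.05967629]
```

It has entered freely with no force, and the stand hasn't moved. I'll continue.

>>> apply_moves(
  increments=[
    {"slide": [-5,0,-0.5],"turn": 0,"hand": 1},
    {"slide": [-9,0,0],"turn": 0,"hand": 1},
    {"slide": [-9,0,0],"turn": 0,"hand": 1},
    {"slide": [-9,0,0],"turn": 0,"hand": 1},
    {"slide": [-9,0,0],"turn": 0,"hand": 1},
    {"slide": [-9,0,0],"turn": 0,"hand": 1},
    {"slide": [-9,0,0],"turn": 0,"hand": 1},
    {"slide": [-6,0,0],"turn": 0,"hand": 1},
    {"slide": [0,0,0],"turn": 0,"hand": 1},
  ],
)

```text
t: 26.52
eef_pos: [568.3, 143.4, 64.8]
ee_rot: [[0.112, 0.994, 0.0], [0.994, -0.112, 0.0], [0.0, 0.0, -1.0]]
force: [0.6, -0.8, -1.3]
grip_width: 9.7
finger_force: 30.0
```

```bash
python3 al.py|egrep -v "^   0|pred end \[[0-9. ]*\] \["
```

```text
26.525 [568.26 143.43  64.77] yaw 1.4582753983746315 turn 0.0002753983746315303 [0.17 0.61 1.67 0.   0.86 0.28] 9.739177415068193
along 110.11304011352838 lat(+x-ish) -0.159227899981156 dz -0.2332724624516942
tool shift to (210 along) [99.88  0.21 -0.23]  to 37: [-73.12   0.12  -0.24]
scene sleeve pred [279.32 195.71 299.53 214.44] bar pred end [267.47 195.64 269.5  201.3 ]
   346 190 352 195 22
   266 196 305 214 407
   340 200 346 207 24
   286 218 290 228 52
   338 218 395 239 372
side sleeve pred [287.56 213.75 303.09 233.96] bar pred end [300.77 208.73 304.81 212.92]
   260 221 298 235 140
   294 240 296 247 22
   254 250 278 300 344
```

>>> apply_moves(
  increments=[
    {"slide": [-5,0,0],"turn": 0,"hand": 1},
    {"slide": [-9,0,0],"turn": 0,"hand": 1},
    {"slide": [-9,0,0],"turn": 0,"hand": 1},
    {"slide": [-9,0,0],"turn": 0,"hand": 1},
    {"slide": [-9,0,0],"turn": 0,"hand": 1},
    {"slide": [-9,0,0],"turn": 0,"hand": 1},
    {"slide": [-9,0,0],"turn": 0,"hand": 1},
    {"slide": [-7,0,0],"turn": 0,"hand": 1},
    {"slide": [-5,0,0],"turn": 0,"hand": 1},
    {"slide": [-3,0,0],"turn": 0,"hand": 1},
    {"slide": [0,0,0],"turn": 0,"hand": 1},
    {"slide": [0,0,0],"turn": 0,"hand": 1},
  ],
)

```text
t: 28.32
eef_pos: [560.0, 70.5, 64.7]
ee_rot: [[0.112, 0.994, 0.0], [0.994, -0.112, 0.0], [0.0, -0.0, -1.0]]
force: [0.5, 0.7, -1.1]
grip_width: 9.5
finger_force: 30.0
```

```bash
python3 al.py|egrep -v "^   0|pred end \[[0-9. ]*\] \["
```

```text
28.325 [559.98  70.45  64.73] yaw 1.458979728282359 turn 0.000979728282358927 [0.04 0.58 1.73 0.   0.83 0.15] 9.504933770075768
along 36.666204701812916 lat(+x-ish) -0.1590024463297713 dz -0.2718423135366095
tool shift to (210 along) [173.33   0.37  -0.26]  to 37: [ 0.33  0.16 -0.27]
scene sleeve pred [279.32 195.71 299.53 214.44] bar pred end [240.51 187.28 242.81 192.8 ]
   289 179 294 186 22
   239 188 272 202 193
   307 191 312 196 21
   279 207 295 214 60
   306 208 362 228 374
   286 218 290 228 51
side sleeve pred [287.56 213.75 303.09 233.96] bar pred end [309.85 192.85 313.76 196.88]
   273 202 308 210 119
   267 222 290 275 329
```

It's through, with about 128 mm out on the far side. I'll set it on the sleeve floor and open part-way to see how it sits.

>>> apply_moves(
  increments=[
    {"slide": [0,0,1.7],"turn": 0,"hand": 1},
    {"slide": [0,0,1.7],"turn": 0,"hand": 1},
    {"slide": [0,0,0],"turn": 0,"hand": 1},
    {"slide": [0,0,0],"turn": 0,"hand": 0.5},
    {"slide": [0,0,0],"turn": 0,"hand": 0.5},
    {"slide": [0,0,0],"turn": 0,"hand": 0.5},
    {"slide": [0,0,0],"turn": 0,"hand": 0.5},
  ],
)

```text
t: 29.5
eef_pos: [560.0, 70.3, 61.4]
ee_rot: [[0.112, 0.994, 0.0], [0.994, -0.112, 0.0], [0.0, 0.0, -1.0]]
force: [0.4, -0.0, -0.4]
grip_width: 23.5
finger_force: 0.0
```

```bash
python3 al.py; python3 -c "
from plant import env;s=env.get_state();print(s['force'],s['grip_width'])"
```

```text
29.5 [559.98  70.28  61.36] yaw 1.4588138516917444 turn 0.0008138516917444161 [0.04 0.58 1.73 0.   0.83 0.15] 23.46611673246076
along 36.49931069252301 lat(+x-ish) -0.14009583041251303 dz -3.6354165727048837
tool shift to (210 along) [173.5    0.32  -3.63]  to 37: [ 0.5   0.14 -3.64]
scene pred end [241.67 191.13] [240.52 188.38 364.99 231.5 ]
side pred end [311.77 195.93] [266.   193.92 313.73 278.64]
   0.9 [268.9, 228.4, 293.1, 286.5]
scene sleeve pred [279.32 195.71 299.53 214.44] bar pred end [240.52 188.38 242.81 193.89]
   240 179 271 199 198
   279 208 294 214 38
   304 210 338 226 169
   286 218 290 228 51
   355 226 360 231 24
   332 229 356 239 93
side sleeve pred [287.56 213.75 303.09 233.96] bar pred end [309.83 193.92 313.73 197.94]
   270 202 305 211 118
   268 221 293 285 390
[ 0.00937562 -0.41188863 -0.18966893] 23.57449158517215
```

As I feared, the balance point lies outside the sleeve and the hook end has dipped. I'll regrip further out, level the bar and push it about 35 mm deeper.

>>> apply_moves(
  increments=[
    {"slide": [8,0,2],"turn": 0,"hand": 0.5},
    {"slide": [12,0,3],"turn": 0,"hand": 0.5},
    {"slide": [12,0,3],"turn": 0,"hand": 0.5},
    {"slide": [13,0,2],"turn": 0,"hand": 0.5},
    {"slide": [0,0,0],"turn": 0,"hand": 0.5},
    {"slide": [0,0,0],"turn": 0,"hand": 1},
    {"slide": [0,0,0],"turn": 0,"hand": 1},
    {"slide": [0,0,0],"turn": 0,"hand": 1},
    {"slide": [0,0,0],"turn": 0,"hand": 1},
    {"slide": [0,0,0],"turn": 0,"hand": 1},
  ],
)

```text
t: 31.05
eef_pos: [565.0, 114.8, 51.4]
ee_rot: [[0.112, 0.994, -0.0], [0.994, -0.112, -0.0], [-0.0, 0.0, -1.0]]
force: [0.3, -0.6, 0.5]
grip_width: 9.8
finger_force: 30.0
```

>>> apply_moves(
  increments=[
    {"slide": [0,0,-3],"turn": 0,"hand": 1},
    {"slide": [0,0,-4],"turn": 0,"hand": 1},
    {"slide": [0,0,-4],"turn": 0,"hand": 1},
    {"slide": [0,0,0],"turn": 0,"hand": 1},
  ],
)

```text
t: 31.55
eef_pos: [565.1, 115.1, 62.7]
ee_rot: [[0.112, 0.994, 0.0], [0.994, -0.112, 0.0], [0.0, 0.0, -1.0]]
force: [-0.6, 1.1, -2.2]
grip_width: 10.0
finger_force: 30.0
```

```bash
python3 al.py
```

```text
31.55 [565.1  115.06  62.71] yaw 1.4588075996275176 turn 0.0008075996275176411 [0.12 0.6  1.7  0.   0.84 0.23] 10.013005966368812
along 81.56758233360931 lat(+x-ish) -0.10238784127729283 dz -2.2944832109979245
tool shift to (210 along) [128.43   0.24  -2.27]  to 37: [-44.57   0.06  -2.3 ]
scene pred end [257.91 195.85] [256.84 193.06 384.66 237.41]
   0.67 [242.1, 181.0, 359.4, 233.3]
side pred end [306.33 205.11] [257.52 203.05 308.33 293.17]
   0.64 [266.4, 190.0, 312.6, 283.3]
scene sleeve pred [279.32 195.71 299.53 214.44] bar pred end [256.84 193.06 258.97 198.65]
   240 183 294 214 435
   326 198 332 203 22
   324 216 362 231 217
   286 218 290 228 52
side sleeve pred [287.56 213.75 303.09 233.96] bar pred end [304.34 203.05 308.33 207.18]
   305 189 313 206 69
   265 214 301 226 140
   293 226 297 247 62
   267 243 285 279 267
```

>>> apply_moves(
  increments=[
    {"slide": [0,0,1],"turn": 0,"hand": 1},
    {"slide": [-4,0,0],"turn": 0,"hand": 1},
    {"slide": [-5,0,0],"turn": 0,"hand": 1},
    {"slide": [-5,0,0],"turn": 0,"hand": 1},
    {"slide": [0,0,0],"turn": 0,"hand": 1},
  ],
)

```text
t: 32.48
eef_pos: [563.4, 100.6, 61.4]
ee_rot: [[0.112, 0.994, -0.0], [0.994, -0.112, -0.0], [-0.0, -0.0, -1.0]]
force: [-0.1, -0.3, -1.1]
grip_width: 10.0
finger_force: 30.0
```

```bash
python3 al.py|tail -12
```

```text
0.76 [268.4, 187.7, 316.7, 278.4]
scene sleeve pred [279.32 195.71 299.53 214.44] bar pred end [251.56 191.8  253.75 197.36]
   235 181 294 214 383
   302 184 307 191 22
   320 196 326 202 27
   318 214 356 229 226
   286 218 290 228 52
side sleeve pred [287.56 213.75 303.09 233.96] bar pred end [306.18 200.34 310.14 204.44]
   307 186 314 202 62
   268 211 303 220 126
   295 222 298 233 24
   270 239 287 275 257
```

Moving freely, and the stand is still. I'll push another 20 mm, then lower and open.

>>> apply_moves(
  increments=[
    {"slide": [-4,0,0],"turn": 0,"hand": 1},
    {"slide": [-6,0,0],"turn": 0,"hand": 1},
    {"slide": [-6,0,0],"turn": 0,"hand": 1},
    {"slide": [-5,0,0],"turn": 0,"hand": 1},
    {"slide": [0,0,0],"turn": 0,"hand": 1},
    {"slide": [0,0,0],"turn": 0,"hand": 1},
  ],
)

```text
t: 33.52
eef_pos: [561.1, 80.2, 61.3]
ee_rot: [[0.112, 0.994, 0.0], [0.994, -0.112, 0.0], [0.0, 0.0, -1.0]]
force: [0.6, -0.7, -0.7]
grip_width: 9.4
finger_force: 30.0
```

```bash
python3 al.py|tail -12
```

```text
0.89 [271.7, 186.0, 316.7, 271.1]
scene sleeve pred [279.32 195.71 299.53 214.44] bar pred end [244.11 189.5  246.37 195.03]
   227 179 276 203 296
   311 193 317 199 26
   278 208 294 214 42
   310 211 347 227 232
   286 218 290 228 51
side sleeve pred [287.56 213.75 303.09 233.96] bar pred end [308.64 196.   312.57 200.05]
   310 182 317 196 56
   272 205 306 214 119
   298 216 301 226 25
   273 234 290 269 233
```

>>> apply_moves(
  increments=[
    {"slide": [0,0,0],"turn": 0,"hand": 0.5},
    {"slide": [0,0,0],"turn": 0,"hand": 0.3},
    {"slide": [0,0,0],"turn": 0,"hand": 0.3},
    {"slide": [0,0,0],"turn": 0,"hand": 0.3},
    {"slide": [0,0,0],"turn": 0,"hand": 0.3},
    {"slide": [0,0,0],"turn": 0,"hand": 0.3},
  ],
)

```text
t: 34.58
eef_pos: [561.1, 80.2, 61.3]
ee_rot: [[0.112, 0.994, -0.0], [0.994, -0.112, 0.0], [0.0, -0.0, -1.0]]
force: [-0.3, 0.8, 0.6]
grip_width: 32.8
finger_force: 0.0
```

>>> apply_moves(
  increments=[
    {"slide": [0,0,-8],"turn": 0,"hand": 0.3},
    {"slide": [0,0,-15],"turn": 0,"hand": 0.3},
    {"slide": [0,0,-30],"turn": 0,"hand": 0.3},
    {"slide": [0,0,-50],"turn": 0,"hand": 0.3},
    {"slide": [0,0,-50],"turn": 0,"hand": 0.3},
    {"slide": [-40,0,-30],"turn": 0,"hand": 0.3},
    {"slide": [0,0,0],"turn": 0,"hand": 0.3},
    {"slide": [0,0,0],"turn": 0,"hand": 0.3},
  ],
)

```text
t: 35.58
eef_pos: [556.3, 40.8, 244.2]
ee_rot: [[0.112, 0.994, -0.0], [0.994, -0.112, 0.0], [0.0, -0.0, -1.0]]
force: [-0.2, 0.4, 0.0]
grip_width: 32.3
finger_force: 0.0
```

```bash
cat > fin.py <<'E'
from bar import *
np.set_printoptions(precision=1,suppress=True)
s=env.get_state();print(s['t'],s['eef_pos'],s['force'])
ax=np.array([.1128,.9936,0])
for n in('scene','side','wrist'):
    p=env.capture(n);c=cam(p,s);cv2.imwrite(f'pics/f_{n}.png',cv2.cvtColor(p['img'],cv2.COLOR_RGB2BGR))
    h=cv2.cvtColor(p['img'],cv2.COLOR_RGB2HSV);m=((h[...,0]>8)&(h[...,0]<32)&(h[...,1]>110)&(h[...,2]>40)).astype(np.uint8)
    k,l,st,ce=cv2.connectedComponentsWithStats(m);C=np.array([556,34,86.]);u=proj(c,C)[0]
    e=proj(c,[C-[0,0,4]+ax*t for t in(-164,136)]);print(n,'sleeve',u,'pred ends',e.ravel())
    for i in range(1,k):
        x0,y0,w,hh,a=st[i]
        if a>20 and np.hypot(*(ce[i]-u))<(300 if n=='wrist' else 80):
            y,x=np.nonzero(l==i);print('  ',x0,y0,x0+w-1,y0+hh-1,a,'yL',y[x<x0+3].mean(),'yR',y[x>x0+w-4].mean())
E
python3 fin.py
```

```text
35.575 [556.3  40.8 244.2] [-0.2  0.4  0. ]
scene sleeve [289.4 205. ] pred ends [229.2 187.3 344.4 223.8]
   227 186 348 224 923 yL 187.9090909090909 yR 214.0
   286 218 290 228 52 yL 222.84375 yR 223.0
side sleeve [295.4 223.8] pred ends [315.8 188.9 274.4 262.1]
   273 191 316 262 587 yL 256.0 yR 193.3125
wrist sleeve [283.4 201.1] pred ends [283.4 337.4 283.4  58.3]
   247 59 295 293 3229 yL 64.07142857142857 yR 202.11206896551724
   200 279 217 345 664 yL 320.06481481481484 yR 293.96666666666664
   351 279 368 345 652 yL 292.7931034482759 yR 320.7019230769231
   281 329 287 336 55 yL 332.5 yR 332.3478260869565
   90 359 524 388 10401 yL 386.6 yR 387.0
```

The bar lies level in the sleeve, with its ends where the model predicts in all views: about 144 mm out on one side and 116 mm on the other. The stand is upright and its foot is at x ≤ 611. Handing in.

```bash
python3 -c "
from plant import env;print(env.sign_off())"
```

```text
the job is handed in; nothing more can be done
None
```

The job is handed in at about 36 s: the stand is upright with its whole foot about 30 mm clear of the shelf, and the bar sits level through its sleeve, sticking out about 144 mm and 116 mm, with the gripper clear; I did not re-measure the other loose things at the end, but saw no sign of contact with them.

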